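# Start the gel power supply

## Robot

A 6-joint arm with a two-finger parallel gripper is mounted at the origin on the work surface. World frame = base frame: x ahead of the robot, y to its left, z up, the work surface at z = 0. Lengths are in m, angles in degrees, forces in N, time in s.
With the tool pointing down it reaches from about 0.25 to 0.725 m from the base axis. Payload 9.7 kg.
Tool frame: the origin (TCP) lies between the finger pads; the fingertips stand 19 mm ahead of it and the grasp point (between the pads) is the TCP; z points along the fingers, y is the line along which they close (so a half turn about z gives the same grasp; the last joint's range is limited). The gripper opens to 85 mm and grips with 20 to 120 N. Pads are 22 mm wide; open, the fingers measure 114 mm over their backs; the gripper's body (76 mm by 85 mm) begins 54 mm behind the grasp point. The pads swing forward as they close: fully open they stand 13 mm farther back than shut.
Start: joints at [63.369, 4.979, 10.078, 95.1, 0, 90], TCP at [0.247, 0.492, 0.214] pointing down, gripper open.
Joint ranges: [-179.16, 179.16], [-48.56, 103.87], [-65.8, 70.77], [-126.05, 130.52], [-82.76, 87.17], [-180, 180]. Speed limits (degrees/s): [127.2, 127.2, 147.25, 180, 180, 180].

## Interface

Orientations are given as [roll, pitch, yaw] about the fixed x, y, z axes, in that order (R = Rz(yaw) Ry(pitch) Rx(roll)).
In Python, from workcell import bot gives the robot as it stands. The module is installed in compiled form; this text tells all that it offers.
- The arm moves only by the shell command python3 -m crank 'ROWS' [OPENING] [FORCE]. ROWS is JSON, a list that holds one entry, the list of rows, each a list of 6 numbers: the shift along the world's x, y, z as a fraction of full scale, then the turn, a rotation vector about the world's x, y, z as a fraction of full scale. In form: [[[x, y, z, wx, wy, wz], ...]]. A call has 1 to 20 rows; each row shifts and turns the commanded pose from where the row before left it; what a row does not reach is not made up. Full scale, the value 1, is 20 mm for a shift and 0.12 rad for a turn. A row lasts 1/12 s, in which the tool goes at most 41.7 mm and 7.16 degrees, less where a joint would pass 70% of its speed; a pose out of reach is approached as far as the arm can. A call with a number of a shift or a turn outside -1 to 1 is refused whole. A call with a gripper value outside its range is refused whole. OPENING is the opening, from 0 (shut) to 1 (fully open), set as the call begins (- or left out, the last holds). The fingers move at their own pace and stop on an object; FORCE is the grip in N (left out, the last holds). Time passes only in rows, so rows that do not move let the fingers close. It gives the time, the measured TCP pose, the force, the opening and the grip force at its end, in the units of the state.
- bot.get_obs(): the state, without advancing time (a new reading comes with each control period).
- bot.camera(name): name is "side" or "top" or "wrist"; returns the picture (400x640x3 uint8, red, green, blue); there is no depth.
- bot.camera_model(name): a dict with "vertical_fov" (degrees; the focal length in pixels is half the picture's height over the tangent of half this angle, whatever the lens; pixels are square), "cx", "cy" (the principal point, pixels), "k1" (the pictures are not rectified: a ray, as slopes to the right and down, at radius r is drawn at 1 + k1 r^2 times it, then the intrinsics apply), "R" (3x3) and "t" (3): a world point X has camera coordinates R X + t. Camera axes: x right, y down, z forward; pixel columns grow to the right and rows downward; lengths in m; the calibration is good to about 2 mm. A picture is of the moment at which its call begins: read the wrist's pose just before it. camera_model takes no time and is no camera call; for the wrist camera it gives the pose at the moment of the call.
- bot.job_done(): hands the job in; it is judged then, once.
The state is a dict: "time": time; "q": joint angles; "qd": joint speeds; "joint_efforts": joint torques, N m; "ee_pos": TCP position; "tcp_rot": TCP orientation; "wrist_force": force on the tool from outside, world axes, zero at the start; "torque": the same for the moment, N m; "opening": finger opening in m; "grasp_force": force on a finger pad.
Only numpy, scipy, OpenCV 4.12 (cv2) and the standard library are available. Lean on these libraries where they do the work, as an engineer would, in place of code of your own. Each camera call takes 0.05 s, during which the arm holds its last target. There are 200 camera calls.

## Task

Start the gel power supply by pressing three of its keys with the fingertips, lightly and in this order: first the large square key, then the large round key, then the long bar key, each pushed down until it is fully in, where it stays by itself. Leave the small round key out, and do not move the vial, flask, tip box or bottle.

Things in the scene. Friction and masses are not known exactly. Their poses are not given: they have to be found in the camera images.
- supply: The gel power supply: fixed low white box, 210 (x) x 290 (y) x 75 mm high, flat level top; origin at the centre of its underside, x to its far (display) edge, y to its left, z up. On the right of its top four white keys form a square, centres 72 mm apart, each on a flat black plate; which key is where changes. A flat black display, 4 mm high, lies along the far edge.
- square_key (a joint): The large square key (cap 32 x 32 mm) of the power supply. Latching push key: reads 0 when out, grows to 0.008 m as it is pushed straight down (8 mm travel), and stays where it is left. Needs about 3 N to start moving and about 4 N at the bottom; there a rubber stop gives way above 6 N (2.5 N per mm, 5 mm at most) and springs back. Counts as in beyond 0.0055 m.
- square_top (a point): Centre of the top face of the large square key; it goes down with the key. Out, it stands 17 mm above the box's top (92 mm above the bench); fully in, 9 mm. z is up, x and y parallel to those of the power supply.
- round_key (a joint): The large round key (cap 32 mm across) of the power supply. Latching push key: reads 0 when out, grows to 0.008 m as it is pushed straight down (8 mm travel), and stays where it is left. Needs about 3 N to start moving and about 4 N at the bottom; there a rubber stop gives way above 6 N (2.5 N per mm, 5 mm at most) and springs back. Counts as in beyond 0.0055 m.
- round_top (a point): Centre of the top face of the large round key; it goes down with the key. Out, it stands 17 mm above the box's top (92 mm above the bench); fully in, 9 mm. z is up, x and y parallel to those of the power supply.
- bar_key (a joint): The long narrow bar key (cap 44 mm long, 14 mm wide) of the power supply. Latching push key: reads 0 when out, grows to 0.008 m as it is pushed straight down (8 mm travel), and stays where it is left. Needs about 3 N to start moving and about 4 N at the bottom; there a rubber stop gives way above 6 N (2.5 N per mm, 5 mm at most) and springs back. Counts as in beyond 0.0055 m.
- bar_top (a point): Centre of the top face of the long narrow bar key; it goes down with the key. Out, it stands 17 mm above the box's top (92 mm above the bench); fully in, 9 mm. z is up, x and y parallel to those of the power supply; the bar is long along y.
- small_key (a joint): The small round key (cap 14 mm across, to be left alone) of the power supply. Latching push key: reads 0 when out, grows to 0.008 m as it is pushed straight down (8 mm travel), and stays where it is left. Needs about 3 N to start moving and about 4 N at the bottom; there a rubber stop gives way above 6 N (2.5 N per mm, 5 mm at most) and springs back. Counts as in beyond 0.0055 m.
- small_top (a point): Centre of the top face of the small round key; it goes down with the key. Out, it stands 17 mm above the box's top (92 mm above the bench); fully in, 9 mm. z is up, x and y parallel to those of the power supply.
- flask: Loose glass conical flask, base 68 mm across, neck 24 mm, 114 mm high, standing on the bench left of the power supply; origin at the centre of its base, z up. Leave alone.
- tipbox: Loose white pipette-tip box, 85 x 120 x 51 mm high, on the bench right of the power supply; origin at the centre of its base, z up. Leave alone.
- reagent: Loose clear glass reagent bottle with an orange cap, 60 mm across, 150 mm high, on the bench beyond the power supply's far left corner; origin at the centre of its base, z up. Leave alone.
- vial: Loose small brown glass vial with a cap, 26 mm across, 45 mm high, standing on the left part of the power supply's top; origin at the centre of its base, z up. Leave alone.
- square_bezel: The fixed black plate, 52 x 52 x 3 mm, that carries the large square key; origin at the centre of its underside, on the power supply's top; axes parallel to the power supply's.
- round_bezel: The fixed black plate, 52 x 52 x 3 mm, that carries the large round key; origin at the centre of its underside, on the power supply's top; axes parallel to the power supply's.
- bar_bezel: The fixed black plate, 52 x 52 x 3 mm, that carries the long narrow bar key; origin at the centre of its underside, on the power supply's top; axes parallel to the power supply's.
- small_bezel: The fixed black plate, 52 x 52 x 3 mm, that carries the small round key; origin at the centre of its underside, on the power supply's top; axes parallel to the power supply's.

How it is judged:
By the outcome, as a careful person would: the job done as asked, in the order asked, and still so for the second after the job is handed in, with the robot touching nothing.
It also fails if it takes over 48 s, if anything falls off the work surface, if the arm or the gripper's body presses on something with over 40 N, if the wrist force passes 120 N, or if a joint passes its speed limit or range.

## Working session

There is one attempt and no reset: what is moved stays moved. The work goes in short steps, Python scripts to look and compute and a shell command to move; the robot and the scene stay as the last step left them, time stands still between calls to the robot, and variables do not carry over. Pictures are saved under pics/ and viewed, at most 10 in all, crops included, and the job is handed in when it is done.

```bash
mkdir -p pics; cat > h.py <<'E'
import numpy as np, cv2
from workcell import bot
def snap(name,fn):
    m=bot.camera_model(name); im=bot.camera(name)
    cv2.imwrite('pics/'+fn+'.png',im[:,:,::-1]); np.save('pics/'+fn+'.npy',{'m':m,'im':im},allow_pickle=True); return m,im
def load(fn):
    d=np.load('pics/'+fn+'.npy',allow_pickle=True).item(); return d['m'],d['im']
def K(m):
    f=200/np.tan(np.radians(m['vertical_fov'])/2); return np.array([[f,0,m['cx']],[0,f,m['cy']],[0,0,1.]])
def ray(m,px):
    s=cv2.undistortPoints(np.array(px,float).reshape(-1,1,2),K(m),np.array([m['k1'],0,0,0.]))[:,0]
    R=np.array(m['R']); d=np.c_[s,np.ones(len(s))]@R; return -R.T@np.array(m['t']),d
def onplane(m,px,z):
    c,d=ray(m,px); return c+d*((z-c[2])/d[:,2])[:,None]
def tri(obs):
    A=0;b=0
    for m,p in obs:
        c,d=ray(m,[p]); d=d[0]/np.linalg.norm(d[0]); P=np.eye(3)-np.outer(d,d); A=A+P;b=b+P@c
    return np.linalg.solve(A,b)
E
python3 - <<'E'
from h import *
for n in('top','side'): 
    m,_=snap(n,n+'1'); print(n,m['k1'],m['vertical_fov'],-np.array(m['R']).T@m['t'])
o=bot.get_obs();print(o['time'],o['ee_pos'],o['tcp_rot'],o['wrist_force'],o['opening'])
E
```

```text
top -0.01964249163077194 56.76018376254267 [0.45882215 0.06043239 0.88139194]
side -0.055611608162298015 50.67182106957785 [ 0.26418307 -0.52841007  0.60895601]
0.1 [0.24642737 0.49144808 0.2131562 ] [-1.79930529e+02  1.05197816e-03  1.53369366e+02] [0.49403375 0.17271603 0.15587645] 0.08533690635521632
```

View pics/top1.png

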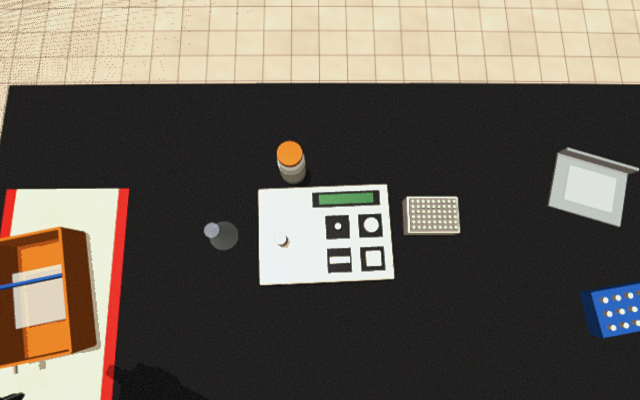

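View pics/side1.png

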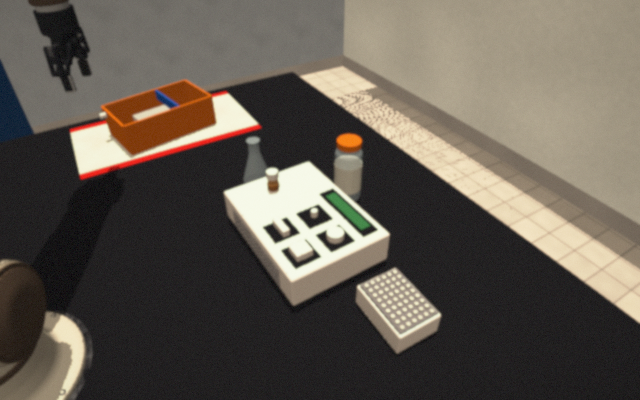

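The top view shows bar (340,260), square (373,259), small (338,226) and round (371,225). In the side view they are at bar (283,228), square (300,250), small (314,212) and round (336,234). The vial stands at top-view (281,240), clear of the keys.

```bash
python3 - <<'E'
from h import *
mt,it=load('top1'); ms,is_=load('side1')
def blob(im,c,thr,r=16):
    g=cv2.cvtColor(im,cv2.COLOR_RGB2GRAY); n,l,s,ce=cv2.connectedComponentsWithStats((g>thr).astype(np.uint8),connectivity=4)
    ys,xs=np.mgrid[c[1]-2:c[1]+3,c[0]-2:c[0]+3]
    v=l[ys,xs]; v=v[v>0]; k=np.bincount(v).argmax(); return ce[k],s[k]
T=dict(bar=(340,260),square=(373,259),small=(338,226),round=(371,225))
S=dict(bar=(283,228),square=(300,250),small=(314,212),round=(336,234))
P={}
for k in T:
    c,s=blob(it,T[k],150); c2,s2=blob(is_,S[k],225)
    P[k]=onplane(mt,[c],.092)[0]
    print(k,c.round(1),s,'plane',P[k].round(4),'| side',c2.round(1),s2,'tri',tri([(mt,c),(ms,c2)]).round(4))
for a,b in(('bar','square'),('small','round'),('bar','small'),('square','round')):
    d=P[b]-P[a];print(a,b,np.linalg.norm(d).round(4),np.degrees(np.arctan2(d[1],d[0])).round(1))
cs=np.vstack([cv2.resize(it[180:290,250:400],(750,550),interpolation=2)]) 
cv2.imwrite('pics/c1.png',cs[:,:,::-1])
cv2.imwrite('pics/c2.png',cv2.resize(is_[155:305,215:395],(720,600),interpolation=2)[:,:,::-1])
E
```

```text
bar [339.5 259.3] [329 256  21   8 139] plane [0.4901 0.0075 0.092 ] | side [296.5 216. ] [ 226  163  162  118 6733] tri [0.5042 0.0021 0.1049]
square [373.2 257.9] [366 250  16  16 227] plane [ 0.4925 -0.0642  0.092 ] | side [296.5 216. ] [ 226  163  162  118 6733] tri [ 0.4917 -0.055   0.1553]
small [337.5 225.5] [335 223   6   6  32] plane [0.5622 0.0103 0.092 ] | side [313.7 210. ] [312 209   5   3  13] tri [0.5625 0.0102 0.091 ]
round [370.9 224.3] [364 217  15  15 173] plane [ 0.5643 -0.0618  0.092 ] | side [296.5 216. ] [ 226  163  162  118 6733] tri [ 0.53   -0.0449  0.142 ]
bar square 0.0717 -88.1
small round 0.0721 -88.3
bar small 0.0721 2.3
square round 0.0718 2.0
```

View pics/c2.png

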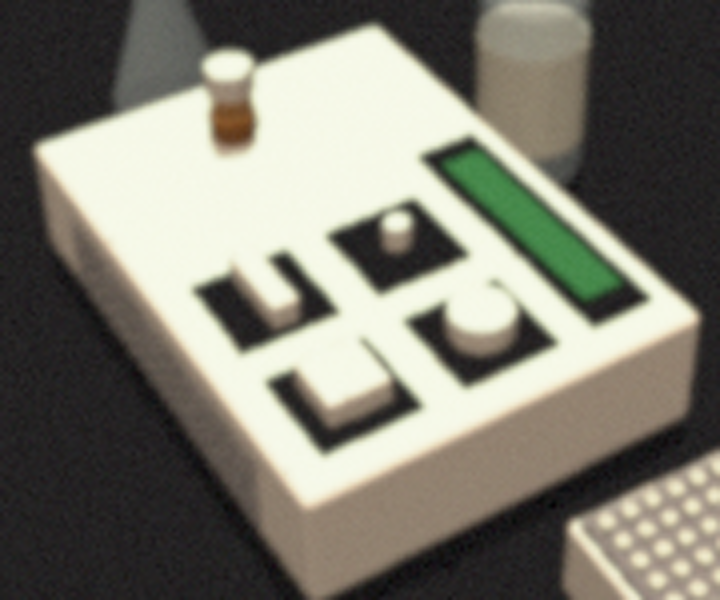

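```bash
python3 -m crank '[[[0.6,-1,0,0,0,-0.45],[0.6,-1,0,0,0,-0.45],[0.6,-1,0,0,0,-0.45],[0.6,-1,0,0,0,-0.45],[0.6,-1,0,0,0,-0.45],[0.6,-1,0,0,0,-0.45],[0.6,-1,0,0,0,-0.45],[0.6,-1,0,0,0,-0.45],[0.6,-1,0,0,0,-0.45],[0.6,-1,0,0,0,-0.45],[0.6,-1,0,0,0,-0.45],[0.6,-1,0,0,0,-0.45],[0.6,-1,0,0,0,-0.45],[0.6,-1,0,0,0,-0.45],[0.6,-1,0,0,0,-0.45],[0.6,-1,0,0,0,-0.45],[0.6,-1,0,0,0,-0.45],[0.6,-1,0,0,0,-0.45],[0.6,-1,0,0,0,-0.45],[0.6,-1,0,0,0,-0.45]]]' 0 20
```

```text
time: 1.77
ee_pos: [0.4869, 0.0905, 0.2135]
tcp_rot: [-180.0, 0.0, 91.3]
wrist_force: [0.1, 0.1, -0.4]
opening: 0.0003
grasp_force: 0.0
```

```bash
python3 -m crank '[[[0.03,-0.97,0,0,0,0],[0.03,-0.97,0,0,0,0],[0.03,-0.97,0,0,0,0],[0.03,-0.97,0,0,0,0],[0.03,-0.97,0,0,0,0],[0.03,-0.97,0,0,0,0],[0.03,-0.97,0,0,0,0],[0.03,-0.94,0,0,0,0],[0,0,0,0,0,0],[0,0,0,0,0,0]]]'
python3 - <<'E'
from h import *
m,_=snap('wrist','w1'); print((-np.array(m['R']).T@m['t']).round(4),np.array(m['R']).round(2).tolist())
snap('side','side2')
o=bot.get_obs();print(o['time'],o['ee_pos'],o['wrist_force'])
f=lambda p:(K(m)@(np.array(m['R'])@p+m['t'])) 
for k,p in dict(square=(.4925,-.0642,.092),round=(.5643,-.0618,.092),bar=(.4901,.0075,.092),small=(.5622,.0103,.092)).items():
    q=f(np.array(p)); print(k,(q[:2]/q[2]).round(1))
E
```

```text
time: 2.6
ee_pos: [0.4911, -0.0635, 0.2134]
tcp_rot: [-180.0, -0.0, 91.4]
wrist_force: [-0.2, -0.0, -1.3]
opening: -0.0003
grasp_force: 0.0
[0.4902 0.0083 0.3739] [[1.0, 0.02, -0.0], [0.02, -0.96, 0.28], [0.01, -0.28, -0.96]]
2.7 [ 0.4912379  -0.06254179  0.21360297] [ 0.29584553 -0.2155951  -0.12458172]
square [322.5 189.6]
round [404.  188.8]
bar [321.7 104.9]
small [409.7 103.5]
```

View pics/w1.png

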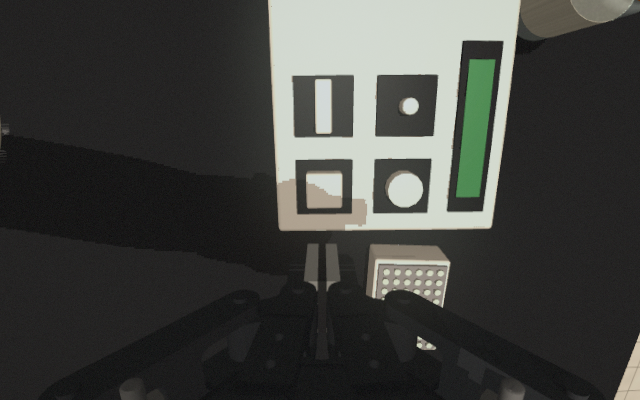

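The wrist view agrees with the estimates: square (324,190), round (405,190), bar (323,106), small (409,106), within about 1 px. The gripper is shut, so I'll lower onto the square key.

```bash
python3 -m crank '[[[0.04,-0.04,-0.95,0,0,0],[0.04,-0.02,-0.95,0,0,0],[0,0,-0.95,0,0,0],[0,0,-0.95,0,0,0],[0,0,-0.9,0,0,0],[0,0,0,0,0,0],[0,0,0,0,0,0],[0,0,0,0,0,0]]]'; python3 -m crank '[[[0,0,-0.15,0,0,0],[0,0,-0.15,0,0,0],[0,0,-0.1,0,0,0],[0,0,0,0,0,0],[0,0,0,0,0,0]]]'
```

```text
time: 3.37
ee_pos: [0.4933, -0.0637, 0.121]
tcp_rot: [179.9, 0.0, 91.5]
wrist_force: [-0.0, 0.4, 0.7]
opening: -0.0001
grasp_force: 0.0
time: 3.78
ee_pos: [0.4929, -0.0642, 0.1118]
tcp_rot: [180.0, -0.0, 91.5]
wrist_force: [-0.4, -0.4, -0.3]
opening: 0.0001
grasp_force: 0.0
```

```bash
python3 -m crank '[[[0,0,-0.1,0,0,0],[0,0,-0.1,0,0,0],[0,0,0,0,0,0],[0,0,0,0,0,0]]]'; python3 -m crank '[[[0,0,-0.1,0,0,0],[0,0,-0.05,0,0,0],[0,0,0,0,0,0],[0,0,0,0,0,0]]]'
```

```text
time: 4.12
ee_pos: [0.4928, -0.0642, 0.1076]
tcp_rot: [-180.0, -0.0, 91.5]
wrist_force: [-0.1, -0.8, 0.0]
opening: -0.0003
grasp_force: 0.0
time: 4.45
ee_pos: [0.4929, -0.0641, 0.1047]
tcp_rot: [-180.0, -0.0, 91.5]
wrist_force: [-0.6, -0.1, 0.1]
opening: 0.0002
grasp_force: 0.0
```

```bash
python3 -m crank '[[[0,0,-0.06,0,0,0]]]'; python3 -m crank '[[[0,0,-0.06,0,0,0]]]';  python3 -m crank '[[[0,0,0,0,0,0]]]'; python3 - <<'E'
from h import *
_,im=snap('side','side3'); cv2.imwrite('pics/c3.png',cv2.resize(im[155:305,215:395],(720,600),interpolation=2)[:,:,::-1])
E
```

```text
time: 4.53
ee_pos: [0.493, -0.0641, 0.1038]
tcp_rot: [180.0, 0.0, 91.5]
wrist_force: [0.8, -0.1, -0.1]
opening: -0.0001
grasp_force: 0.0
time: 4.62
ee_pos: [0.493, -0.0642, 0.1024]
tcp_rot: [180.0, 0.0, 91.5]
wrist_force: [0.7, -0.7, -1.4]
opening: 0.0001
grasp_force: 0.0
time: 4.7
ee_pos: [0.4928, -0.0641, 0.1021]
tcp_rot: [-180.0, -0.0, 91.5]
wrist_force: [-0.6, -0.0, -0.5]
opening: 0.0001
grasp_force: 0.0
```

View pics/c3.png

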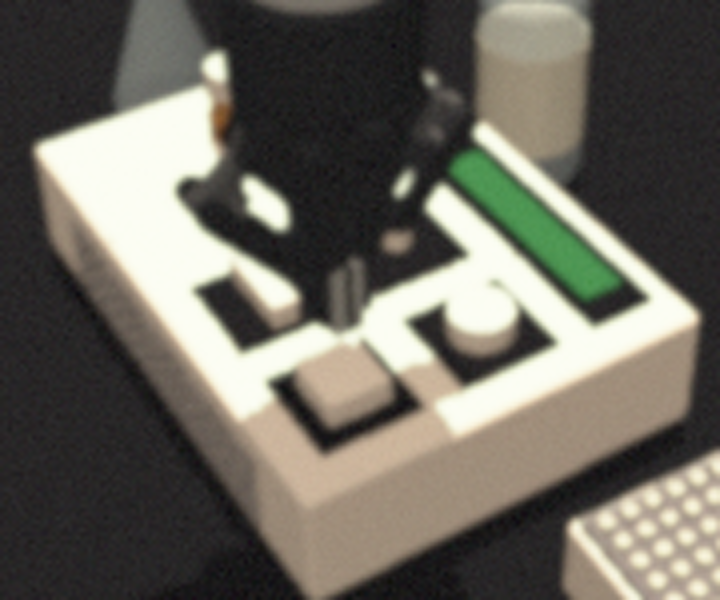

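The square key is still out. The fingertips show at crop (345,325), which is side pixel (301,236), behind the square key. They are not where the text's tool geometry puts them, so I'll measure the real tip position.

```bash
python3 - <<'E'
from h import *
def proj(m,p):
    R=np.array(m['R']); r,_=cv2.Rodrigues(R); return cv2.projectPoints(np.array([p],float),r,np.array(m['t']),K(m),np.array([m['k1'],0,0,0.]))[0][0,0].round(1)
m,im=snap('wrist','w3'); ms,i2=load('side3'); mt,it=snap('top','top3')
m1,_=load('w1')
print('exp tip in w1',proj(m1,(.4912,-.063,.1945)),'w3',proj(m,(.4929,-.0641,.083)),'side3',proj(ms,(.4929,-.0641,.083)),'top',proj(mt,(.4929,-.0641,.083)))
print('tri tip w3/side3 (322,246),(301,236):',tri([(m,(322,246)),(ms,(301,236))]))
v=np.vstack([np.hstack([cv2.resize(im[60:260,220:420],(400,400)),cv2.resize(it[170:300,320:450],(400,400))])])
cv2.imwrite('pics/c4.png',v[:,:,::-1])
E
```

```text
exp tip in w1 [320.7 231.4] w3 [320.7 231.9] side3 [300.1 250.5] top [372.5 257.9]
tri tip w3/side3 (322,246),(301,236): [ 0.49548315 -0.06049203  0.11265376]
```

View pics/c4.png

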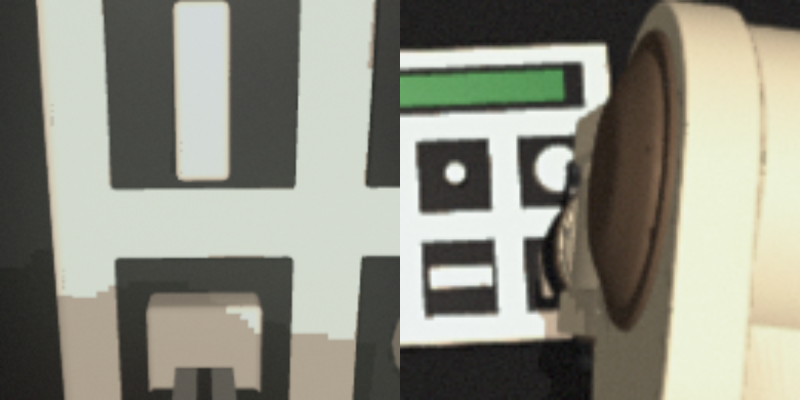

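The tip triangulates to (0.495,-0.060,0.113), so it is over the key but about 20 mm above it. I'll keep going down, watching the force.

```bash
f(){ grep -E 'ee_pos|wrist_force|time'; }; python3 -m crank '[[[0,0,-0.15,0,0,0],[0,0,-0.15,0,0,0]]]'|f; python3 -m crank '[[[0,0,-0.1,0,0,0]]]'|f;  python3 -m crank '[[[0,0,-0.1,0,0,0]]]'|f
```

```text
time: 5.02
ee_pos: [0.493, -0.0642, 0.0963]
wrist_force: [-0.6, 0.9, -0.4]
time: 5.1
ee_pos: [0.4928, -0.0642, 0.0939]
wrist_force: [0.8, -0.2, -0.2]
time: 5.18
ee_pos: [0.4928, -0.0641, 0.092]
wrist_force: [-0.1, 0.9, -0.6]
```

```bash
f(){ grep -E 'ee_pos|wrist_force'; }; python3 -m crank '[[[0,0,-0.1,0,0,0]]]'|f; python3 -m crank '[[[0,0,-0.1,0,0,0]]]'|f;  python3 -m crank '[[[0,0,-0.1,0,0,0]]]'|f
```

```text
ee_pos: [0.4929, -0.0642, 0.0901]
wrist_force: [0.8, -0.7, 0.5]
ee_pos: [0.4929, -0.0642, 0.0881]
wrist_force: [-0.1, -0.4, 0.2]
ee_pos: [0.4929, -0.0641, 0.0861]
wrist_force: [0.1, 0.2, -1.2]
```

```bash
f(){ grep -E 'ee_pos|wrist_force'; }; python3 -m crank '[[[0,0,-0.1,0,0,0]]]'|f; python3 -m crank '[[[0,0,-0.1,0,0,0]]]'|f;  python3 -m crank '[[[0,0,0,0,0,0]]]'|f; python3 - <<'E'
from h import *
m,w=snap('wrist','w5');_,im=snap('side','side5')
cv2.imwrite('pics/c5.png',np.hstack([cv2.resize(w[130:270,250:390],(400,400)),cv2.resize(im[200:280,260:340],(400,400))])[:,:,::-1])
E
```

```text
ee_pos: [0.4929, -0.0642, 0.0842]
wrist_force: [-0.0, -0.2, 0.3]
ee_pos: [0.4929, -0.0642, 0.0822]
wrist_force: [0.2, 0.2, 0.2]
ee_pos: [0.4927, -0.0641, 0.0819]
wrist_force: [-0.1, -0.3, 0.7]
```

View pics/c5.png

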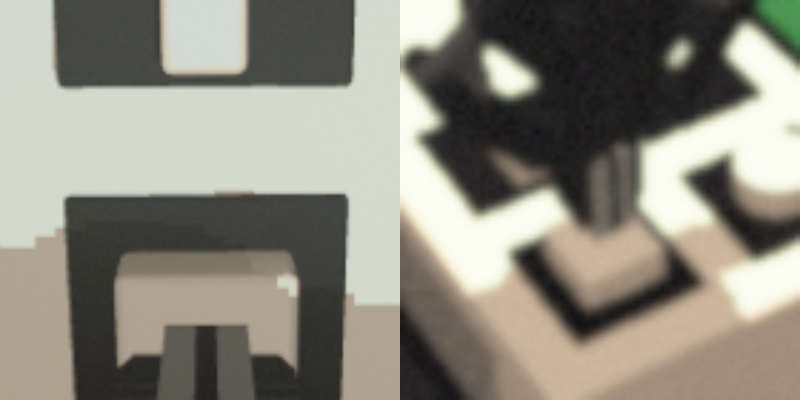

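The tips are now just above the square key, at side crop (610,228) with the key's top at about (605,255). The key is still out.

```bash
f(){ grep -E 'ee_pos|wrist_force'; }; python3 -m crank '[[[0,0,-0.1,0,0,0]]]'|f; python3 -m crank '[[[0,0,-0.1,0,0,0]]]'|f;  python3 -m crank '[[[0,0,-0.1,0,0,0]]]'|f
```

```text
ee_pos: [0.4932, -0.0642, 0.0808]
wrist_force: [0.3, -0.1, 0.3]
ee_pos: [0.4931, -0.0642, 0.0784]
wrist_force: [0.5, 1.1, -0.1]
ee_pos: [0.493, -0.0642, 0.0762]
wrist_force: [-0.0, -0.8, 0.7]
```

```bash
f(){ grep -E 'ee_pos|wrist_force'; }; python3 -m crank '[[[0,0,-0.1,0,0,0]]]'|f; python3 -m crank '[[[0,0,-0.1,0,0,0]]]'|f
```

```text
ee_pos: [0.4929, -0.0641, 0.0742]
wrist_force: [0.3, 0.5, 3.3]
ee_pos: [0.493, -0.0641, 0.0724]
wrist_force: [-0.8, -1.1, 4.1]
```

Contact at about TCP z 0.075, so the key should be fully in near 0.067.

```bash
f(){ grep -E 'ee_pos|wrist_force'; }; python3 -m crank '[[[0,0,-0.1,0,0,0]]]'|f; python3 -m crank '[[[0,0,-0.1,0,0,0]]]'|f; python3 -m crank '[[[0,0,-0.05,0,0,0]]]'|f; python3 -m crank '[[[0,0,-0.03,0,0,0]]]'|f
```

```text
ee_pos: [0.493, -0.0641, 0.0705]
wrist_force: [-1.1, 0.5, 3.5]
ee_pos: [0.493, -0.0641, 0.0684]
wrist_force: [-1.8, 0.1, 3.7]
ee_pos: [0.493, -0.0641, 0.0673]
wrist_force: [-0.5, -0.5, 4.3]
ee_pos: [0.4929, -0.0642, 0.0667]
wrist_force: [-0.4, 0.0, 4.5]
```

```bash
f(){ grep -E 'ee_pos|wrist_force'; }; python3 -m crank '[[[0,0,-0.03,0,0,0]]]'|f; python3 -m crank '[[[0,0,-0.02,0,0,0]]]'|f
```

```text
ee_pos: [0.493, -0.0642, 0.0663]
wrist_force: [-2.2, -0.1, 6.2]
ee_pos: [0.493, -0.0642, 0.0661]
wrist_force: [-2.3, 0.1, 5.9]
```

The square key is at its stop (force rose to 6 N). Next, the round key.

```bash
f(){ grep -E 'time|ee_pos|wrist_force'; }; python3 -m crank '[[[0,0,0.75,0,0,0],[0,0,0.75,0,0,0],[0.9,0.03,0,0,0,0],[0.9,0.03,0,0,0,0],[0.9,0.03,0,0,0,0],[0.87,0.03,0,0,0,0],[0,0,0,0,0,0],[0,0,-0.5,0,0,0],[0,0,-0.4,0,0,0],[0,0,0,0,0,0]]]'|f; python3 -m crank '[[[0,0,-0.1,0,0,0]]]'|f
```

```text
time: 7.53
ee_pos: [0.5626, -0.0617, 0.0751]
wrist_force: [-1.0, 0.4, -0.8]
time: 7.62
ee_pos: [0.5634, -0.0618, 0.0752]
wrist_force: [-0.7, -0.4, 0.4]
```

```bash
f(){ grep -E 'ee_pos|wrist_force'; }; python3 -m crank '[[[0,0,-0.1,0,0,0]]]'|f; python3 -m crank '[[[0,0,-0.1,0,0,0]]]'|f; python3 -m crank '[[[0,0,-0.1,0,0,0]]]'|f
```

```text
ee_pos: [0.5638, -0.0618, 0.0739]
wrist_force: [-2.3, 0.2, 3.2]
ee_pos: [0.5641, -0.0618, 0.0722]
wrist_force: [-1.3, 0.5, 4.1]
ee_pos: [0.5642, -0.0618, 0.0703]
wrist_force: [-3.1, -0.6, 3.2]
```

```bash
f(){ grep -E 'ee_pos|wrist_force'; }; python3 -m crank '[[[0,0,-0.1,0,0,0]]]'|f; python3 -m crank '[[[0,0,-0.06,0,0,0]]]'|f; python3 -m crank '[[[0,0,-0.03,0,0,0]]]'|f; python3 -m crank '[[[0,0,-0.02,0,0,0]]]'|f
```

```text
ee_pos: [0.5643, -0.0618, 0.0681]
wrist_force: [-3.2, -0.2, 4.4]
ee_pos: [0.5642, -0.0618, 0.0666]
wrist_force: [-3.0, -0.4, 3.6]
ee_pos: [0.5643, -0.0618, 0.0661]
wrist_force: [-3.2, -0.2, 6.3]
ee_pos: [0.5643, -0.0618, 0.066]
wrist_force: [-4.0, -0.4, 6.4]
```

Round is in. Now the bar, raised well clear.

```bash
f(){ grep -E 'time|ee_pos|wrist_force'; }; python3 -m crank '[[[0,0,0.75,0,0,0],[0,0,0.75,0,0,0],[-0.92,0,0,0,0,0],[-0.92,0,0,0,0,0],[-0.92,0.3,0,0,0,0],[-0.92,0.8,0,0,0,0],[0,0.8,0,0,0,0],[0,0.8,0,0,0,0],[0,0.8,0,0,0,0],[0,0,0,0,0,0],[0,0,0,0,0,0]]]'|f; python3 -m crank '[[[0,0,-0.5,0,0,0],[0,0,-0.4,0,0,0],[0,0,0,0,0,0],[0,0,0,0,0,0]]]'|f
```

```text
time: 9.12
ee_pos: [0.4909, 0.0087, 0.0954]
wrist_force: [-0.9, 0.5, -2.1]
time: 9.45
ee_pos: [0.4901, 0.0077, 0.0765]
wrist_force: [-0.1, 0.6, -0.1]
```

```bash
f(){ grep -E 'ee_pos|wrist_force'; }; python3 -m crank '[[[0,0,-0.1,0,0,0]]]'|f; python3 -m crank '[[[0,0,-0.1,0,0,0]]]'|f; python3 -m crank '[[[0,0,-0.1,0,0,0]]]'|f; python3 -m crank '[[[0,0,-0.1,0,0,0]]]'|f
```

```text
ee_pos: [0.4908, 0.0079, 0.0756]
wrist_force: [-0.1, 0.4, 0.2]
ee_pos: [0.491, 0.008, 0.0738]
wrist_force: [-0.2, -1.2, 3.6]
ee_pos: [0.491, 0.008, 0.0719]
wrist_force: [-1.5, -0.6, 3.4]
ee_pos: [0.491, 0.008, 0.0698]
wrist_force: [-0.6, -1.7, 3.5]
```

```bash
f(){ grep -E 'ee_pos|wrist_force'; }; python3 -m crank '[[[0,0,-0.1,0,0,0]]]'|f; python3 -m crank '[[[0,0,-0.05,0,0,0]]]'|f; python3 -m crank '[[[0,0,-0.03,0,0,0]]]'|f; python3 -m crank '[[[0,0,-0.02,0,0,0]]]'|f
```

```text
ee_pos: [0.491, 0.008, 0.0678]
wrist_force: [-0.6, -2.5, 3.2]
ee_pos: [0.4909, 0.008, 0.0666]
wrist_force: [-0.8, -2.8, 4.0]
ee_pos: [0.491, 0.008, 0.0662]
wrist_force: [-0.9, -3.2, 7.5]
ee_pos: [0.491, 0.008, 0.066]
wrist_force: [-0.7, -4.1, 6.4]
```

Bottomed. I'll retreat straight up and back towards the base, then check.

```bash
python3 -m crank '[[[0,0,0.75,0,0,0],[0,0,1,0,0,0],[0,0,1,0,0,0],[0,0,1,0,0,0],[0,0,1,0,0,0],[0,0,1,0,0,0],[-1,0,1,0,0,0],[-1,0,1,0,0,0],[-1,0,0,0,0,0],[-1,0,0,0,0,0],[-1,0,0,0,0,0],[0,0,0,0,0,0],[0,0,0,0,0,0]]]'|head -3; python3 - <<'E'
from h import *
m,w=snap('wrist','w6');_,im=snap('side','side6')
cv2.imwrite('pics/c6.png',cv2.resize(im[130:305,205:415],(720,600),interpolation=2)[:,:,::-1])
E
```

```text
time: 11.2
ee_pos: [0.3906, 0.0085, 0.2208]
tcp_rot: [179.9, -0.0, 91.5]
```

View pics/c6.png

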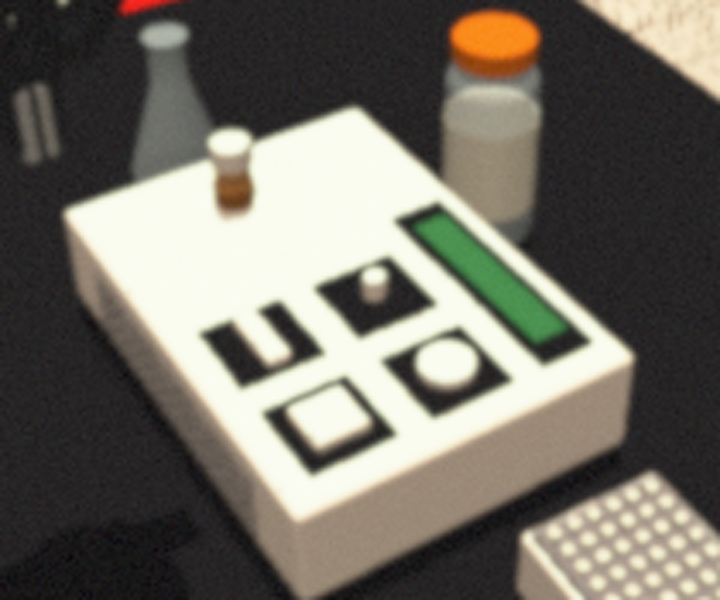

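The square (330,415), round (447,362) and bar (265,340) keys are down. The small key (374,283) is still out, the vial, flask, bottle and tip box are where they were, and the gripper is clear.

```bash
python3 -c "
from workcell import bot
print(bot.job_done())"
```

```text
the job is handed in; nothing more can be done
None
```

I pressed the square, round and bar keys fully in, in that order, with a peak force of about 7.5 N; the small key is still out, nothing else moved, and the job is handed in at about 11 s.

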